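Take the disinfected instrument tray out from under the hood

TASK

Draw the steel instrument tray forward along its track until its rear end is out from under the disinfecting unit's hood and its front end overhangs the unit's front edge, without letting it fall off; then pick it up and set it down flat, open side up, wholly on the dark desk mat, lengthwise along the mat, and let go. Do not drop the tray, and leave the tub, the bottle and the stapler where they stand.

Things in the scene. Friction and masses are not known exactly. Their poses are not given: they have to be found in the camera images.
- unit: White disinfecting unit fixed to the desk, 235 mm deep (x), 180 mm wide (y). Origin on the desk below the hood's front lip, mid-width; +x points into the hood, away from the robot (yaw at most 0.28 rad), z up. Its flat deck, 45 mm above the desk, runs from x = -125 mm (front edge, a drop to the desk) to a back stop at x = +98 mm. The track is open above from x = -125 to 0.
- lip (a point): Middle of the lower front edge of the unit's grey hood, 72 mm above the desk, directly above the unit's origin. The hood covers everything behind it (unit x = 0 to +110 mm); its underside is 72 mm and its top 112 mm above the desk.
- edge (a point): Middle of the deck's front edge, 45 mm above the desk, at unit x = -125 mm. Behind it the straight track on the deck is 74 mm wide (y = -37 to +37 mm) between two solid guides, 53 mm wide, tops 65 mm above the desk, along the unit's whole depth. The guides leave about 4 mm beside the tray, too little for a finger.
- tray_center (a point): Centre (half-way up) of the loose, empty, open-topped steel tray: 170 mm long (its x), 66 wide (y), 22 high (z), straight walls and floor 3 mm thick, 0.14 to 0.28 kg, balanced at its centre. It starts on the deck in the track, x along the unit's x, its rear 70 to 90 mm under the hood with 5 mm headroom, its front wall 25 to 45 mm behind the deck's front edge. It slides with friction alone.
- tray_front (a point): Middle of the outer face of the tray's front wall (the end nearest the robot), 11 mm above its underside; 85 mm from the centre along the tray's -x. Closed fingers fit into the tray's open front part and can pull on this wall from inside. The tray tips off the deck if it overhangs the front edge by 85 mm or more; when its rear has just left the hood it overhangs by 45 mm.
- tray_rear (a point): Middle of the outer face of the tray's rear wall, 11 mm above its underside; 85 mm from the centre along the tray's +x.
- mat: Flat dark rubber desk mat fixed to the desk, 260 mm long (x), 180 mm wide (y), 6 mm thick. Origin at the centre of its underside, on the desk; z up. Its long side points away from the robot, turned by at most 0.28 rad. It lies on the other side (left or right) from the unit.
- tub: Bystander: loose white lidded tub, 104 mm across, 120 mm high; origin at the centre of its underside.
- bottle: Bystander: loose bottle, 56 mm across, 150 mm high; origin at the centre of its underside.
- stapler: Bystander: loose black stapler lying on the desk between unit and mat, near the robot, 150 mm long (x), 36 mm wide, 60 mm high; origin at the centre of its underside.
There are look-alikes about, which are no part of the job. What is meant by the part that bears tray_center is not purple, and is the smaller of those in its own colour.

How it is judged:
By the outcome, as a careful person would: the job done as asked, in the order asked, and still so for the second after the job is handed in, with the robot touching nothing.
It also fails if it takes over 54 s, if anything falls off the work surface, if the arm or the gripper's body presses on something with over 40 N, if the wrist force passes 120 N, or if a joint passes its speed limit or range.

ROBOT

A 7-joint arm with a two-finger parallel gripper is mounted at the origin on the work surface. World frame = base frame: x ahead of the robot, y to its left, z up, the work surface at z = 0. Lengths are in m, angles in rad, forces in N, time in s.
With the tool pointing down it reaches from about 0.35 to 0.9 m from the base axis. Payload 7.2 kg.
Tool frame: the origin (TCP) lies on the centre line of the jaws, within the pads' length; the fingertips stand ahead of it and the grasp point (between the pads) lies 11 mm behind it (r.nose_length is the z of the fingertips in the tool frame, in m); z points along the fingers, y is the line along which they close (so a half turn about z gives the same grasp; the last joint's range is limited). The gripper opens to 85 mm and grips with 20 to 120 N. Pads are 22 mm wide; open, the fingers measure 114 mm over their backs; the gripper's body (76 mm by 85 mm) begins 54 mm behind the grasp point. The pads swing forward as they close: fully open they stand 13 mm farther back than shut.
Start: joints at [-1.264, 0.411, -0.013, 1.596, 0.006, 1.134, -0.082], TCP at [0.229, 0.582, 0.239] pointing down, gripper open.
Joint ranges: [-2.95, 2.95], [-0.29, 1.99], [-1.47, 1.44], [0.14, 2.54], [-1.03, 4.17], [0.13, 1.85], [-2.86, 2.86]. Speed limits (rad/s): [2.39, 2.39, 3.01, 3.01, 3.14, 3.14, 3.14].

INTERFACE

Orientations are given as a unit quaternion [w, x, y, z].
In Python, from rig import monitor, grab_frame, ticket, r gives the robot as it stands.
- The arm moves only by the tool send_rows, never from a script. Its argument "targets" is a list of rows, each a list of 6 numbers: the shift along the tool's x, y, z in cm, then the turn, a rotation vector about the tool's x, y, z in degrees. In form: [[tx, ty, tz, ax, ay, az], ...]. A call has 1 to 20 rows; each row is the pose to reach, as a shift and turn from the pose commanded when the call began, along the tool's axes at that moment; what a row does not reach only later rows make up. A row lasts 1/10 s, in which the tool goes at most 50 mm and 8.59 degrees, less where a joint would pass 70% of its speed; a pose out of reach is approached as far as the arm can. A call with a gripper value outside its range is refused whole. "fingers" is the finger opening in cm, from 0 to 8.54, set as the call begins (left out, the last holds). The fingers move at their own pace and stop on an object; the grip force is fixed at half the most. Time passes only in rows, so rows that repeat a pose let the fingers close. It gives the time, the measured TCP pose, the force, the opening and the grip force at its end, in the units of the state.
- monitor.get_obs(): the state, without advancing time (a new reading comes with each control period).
- grab_frame(name): name is "scene" or "top" or "wrist"; returns a dict with "pixels" (400x640x3 uint8, red, green, blue), "fx", "fy", "cx", "cy" (pixels), "position" and "attitude" of the camera in the world. Camera axes: x right, y down, z forward; pixel columns grow to the right and rows downward; lengths in m; the calibration is good to about 2 mm. A picture is of the moment at which its call begins. There is no depth.
- ticket.hand_in(): hands the job in; it is judged then, once.
The state is a dict: "t": time; "qpos": joint angles; "joint_velocities": joint speeds; "tau": joint torques, N m; "eef_pos": TCP position; "tcp_rot": TCP orientation; "contact_force": force on the tool from outside, world axes, zero at the start; "moment": the same for the moment, N m; "gripper_width": finger opening in m; "grasp_force": force on a finger pad.
Only numpy, scipy, OpenCV 4.12 (cv2) and the standard library are available. Lean on these libraries where they do the work, as an engineer would, in place of code of your own. Each camera call takes 0.05 s, during which the arm holds its last target. There are 200 camera calls.

## Working session

There is one attempt and no reset: what is moved stays moved. The work goes in short steps, Python scripts to look and compute and a tool call to move; the robot and the scene stay as the last step left them, time stands still between calls to the robot, and variables do not carry over. Pictures are saved under pics/ and viewed, at most 10 in all, crops included, and the job is handed in when it is done.

Besides the shell and the picture viewer there is one more tool, called after ">>>" as name([rows], argument=value, ...), one row to a line, values as JSON. send_rows: Moves the arm, as the interface text tells. Its arguments: {"type":"object","properties":{"targets":{"type":"array"},"fingers":{"type":"number"}},"required":["targets"]}

```bash
mkdir -p pics; ls
python3 - <<'E'
from rig import monitor, grab_frame, r
import cv2, pickle
o=monitor.get_obs(); print(o['t'],o['eef_pos'],o['tcp_rot'],o['gripper_width'],r.nose_length)
F={}
for n in ("scene","top"):
    f=grab_frame(n); F[n]=f
    cv2.imwrite(f'pics/{n}0.png',f['pixels'][:,:,::-1]); print(n,f['fx'],f['cx'],f['cy'],f['position'],f['attitude'])
pickle.dump(F,open('f0.pkl','wb'))
E
```

```text
pics
0.0 [0.22866995 0.58114683 0.23845087] [-8.96371028e-05  1.86297806e-01  9.82492984e-01 -8.09393748e-04] 0.08540885325340908 0.008
scene 478.1449453345256 323.53788733147917 198.050458561821 [1.13098503 0.99179504 1.32580169] [-0.09872402  0.23438743  0.90156879 -0.34998546]
top 362.15443805095714 317.52674585188834 199.60047362848087 [ 0.3476137  -0.02428891  1.31252723] [ 0.06211223 -0.69779041  0.71221157 -0.04455664]
```

View pics/top0.png

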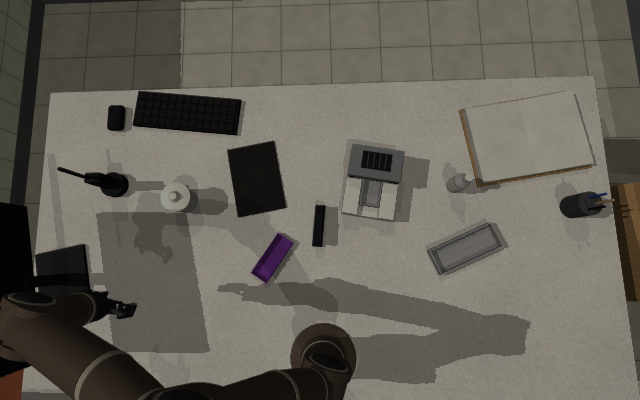

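View pics/scene0.png

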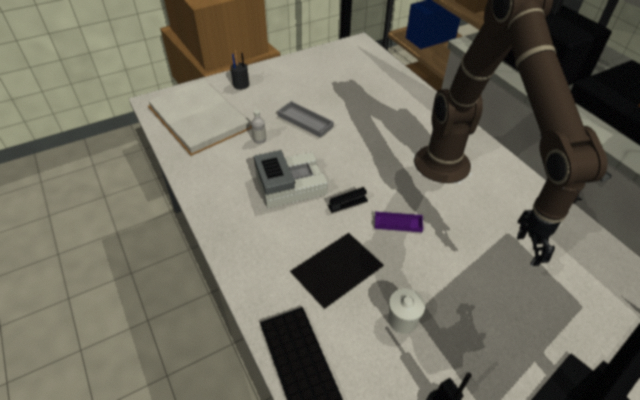

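The top view shows the unit around (375,180), with the hood at (378,162) and the open track and tray front near (370,195). The mat is at (257,179), the stapler at (319,226), the tub at (175,197) and the bottle at (460,183). The purple tray at (272,258) and the larger grey tray at (466,248) are decoys. Next I get a coarse position for these by casting rays.

```bash
cat > h.py <<'E'
import numpy as np, cv2, pickle
from scipy.spatial.transform import Rotation as R
def rot(q): return R.from_quat([q[1],q[2],q[3],q[0]])
def ray(f,px,h):
    """pixels (N,2) -> points on plane z=h"""
    px=np.atleast_2d(np.float64(px)); d=np.c_[(px[:,0]-f['cx'])/f['fx'],(px[:,1]-f['cy'])/f['fy'],np.ones(len(px))]
    d=rot(f['attitude']).apply(d); p=np.array(f['position']); return p+d*((h-p[2])/d[:,2])[:,None]
def proj(f,P):
    c=rot(f['attitude']).inv().apply(np.atleast_2d(P)-np.array(f['position'])); return np.c_[c[:,0]/c[:,2]*f['fx']+f['cx'],c[:,1]/c[:,2]*f['fy']+f['cy']]
def rel(o,pos,yaw):
    """tool shift (cm) and turn (deg) to reach TCP pos with tool down, tool-x at world angle yaw (y closes)"""
    T=rot(o['tcp_rot']); G=R.from_matrix(np.c_[[np.cos(yaw),np.sin(yaw),0],[np.sin(yaw),-np.cos(yaw),0],[0,0,-1]])
    return np.round(T.inv().apply(np.array(pos)-o['eef_pos'])*100,2), np.round(np.degrees((T.inv()*G).as_rotvec()),2)
E
python3 - <<'E'
from h import *
F=pickle.load(open('f0.pkl','rb')); f=F['top']
np.set_printoptions(precision=3,suppress=True)
g=cv2.cvtColor(f['pixels'],cv2.COLOR_RGB2GRAY)
m=(g<45).astype(np.uint8)
for c in cv2.findContours(m,0,2)[0]:
    if cv2.contourArea(c)>250:
        b=cv2.minAreaRect(c); print(b, ray(f,cv2.boxPoints(b),0.006)[:,:2].tolist())
for n,p,h in (('hoodtop',[[350,145],[405,150],[402,182],[347,176]],.112),('front',[[343,215],[395,220]],.065),('tub',[175,190],.12),('bottle',[459,183],.1),('stapler',[[314,205],[325,206],[323,246],[312,244]],.05)): print(n,ray(f,p,h)[:,:2].tolist())
from rig import monitor
o=monitor.get_obs(); T=rot(o['tcp_rot']); print(T.as_matrix())
E
```

```text
((28.602434158325195, 378.48828125), (95.56359100341797, 35.29290771484375), 40.74616622924805) [[0.003083136235444539, 1.1954185967030115], [0.09176660443384937, 1.1232284328221653], [-0.1166052942185492, 0.8459759320894128], [-0.20084237336949856, 0.9185084830844662]]
((271.76922607421875, 257.84613037109375), (18.30510711669922, 47.70421600341797), 33.690067291259766) [[0.2893275352166669, 0.24830237731643318], [0.4283640214730571, 0.15359560535849762], [0.39088304896890885, 0.09879282275051644], [0.2531063473264349, 0.19378727664205753]]
((318.48968505859375, 225.36868286132812), (9.96240520477295, 41.36564254760742), 4.969740390777588) [[0.38078441084573134, 0.03022655556944873], [0.5295234667154606, 0.014768195282984568], [0.5255538658471247, -0.021309707611095186], [0.3770401862738527, -0.005265678236644547]]
((583.4459228515625, 204.17567443847656), (22.851457595825195, 47.84010696411133), 80.53767395019531) [[0.5374098862272854, -0.8573255751855859], [0.5621621039655326, -1.0271591851731061], [0.48064655808370615, -1.0292238682858468], [0.45611580123437606, -0.86100113162033
[... 1985 characters left out ...]
 -0.17497830184145927], [-0.5124947550686536, 0.6228011427652251]]
hoodtop [[0.7172095434397479, -0.11079511496531659], [0.6946342400676884, -0.2969525406960161], [0.5840182143995446, -0.2808926537596196], [0.6090595325400794, -0.09721788359882257]]
front [[0.48197297664145716, -0.08205224760668572], [0.46090667134644125, -0.259939734470976]]
tub [[0.5730512811504869, 0.48502265591962573]]
bottle [[0.5783954509230449, -0.47453177633643157]]
stapler [[0.5211268365883, 0.01813897072539185], [0.5167252500687715, -0.020491013279309352], [0.3773511155405639, -0.010566998077132886], [0.3849509639758723, 0.027388543639608225]]
[[-0.931  0.366 -0.   ]
 [ 0.366  0.931 -0.001]
 [-0.    -0.001 -1.   ]]
```

Run:
```python
from h import *
from rig import monitor
print(rel(monitor.get_obs(),[0.49,-0.175,0.30],np.pi-0.13))
```

```text
(array([-52.  , -60.82,  -6.05]), array([ -0.08,  -0.  , -14.02]))
```

>>> send_rows([
  [-3, -3.5, -2, 0, 0, -1],
  [-6, -7, -4, 0, 0, -2],
  [-9, -10.5, -6, 0, 0, -3],
  [-12, -14, -6, 0, 0, -4],
  [-15, -17.5, -6, 0, 0, -5],
  [-18, -21, -6, 0, 0, -6],
  [-21, -24.5, -6, 0, 0, -7],
  [-24, -28, -6, 0, 0, -8],
  [-27, -31.5, -6, 0, 0, -9],
  [-30, -35, -6, 0, 0, -10],
  [-33, -38.5, -6, 0, 0, -11],
  [-36, -42, -6, 0, 0, -12],
  [-39, -45.5, -6, 0, 0, -13],
  [-42, -49, -6, 0, 0, -14],
  [-45, -52.5, -6, 0, 0, -14],
  [-48, -56, -6, 0, 0, -14],
  [-51, -60, -6, 0, 0, -14],
  [-52, -60.8, -6, 0, 0, -14],
  [-52, -60.8, -6, 0, 0, -14],
], fingers=0)

```text
t: 2.0
eef_pos: [0.4901, -0.177, 0.2988]
tcp_rot: [-0.0, 0.067, 0.998, -0.001]
contact_force: [-0.1, 0.9, -0.0]
gripper_width: -0.0
grasp_force: 0.0
```

Run:
```python
from rig import monitor, grab_frame
import cv2, pickle
f=grab_frame("wrist"); pickle.dump(f,open('w1.pkl','wb'))
o=monitor.get_obs(); print(o['t'],o['eef_pos'],o['tcp_rot'],f['position'])
cv2.imwrite('pics/w1.png',f['pixels'][:,:,::-1])
```

```text
2.05 [ 0.48982113 -0.17514883  0.29869857] [-7.08397900e-04  6.62151779e-02  9.97805100e-01 -1.77328193e-04] [ 0.41903312 -0.16635557  0.43331264]
```

View pics/w1.png

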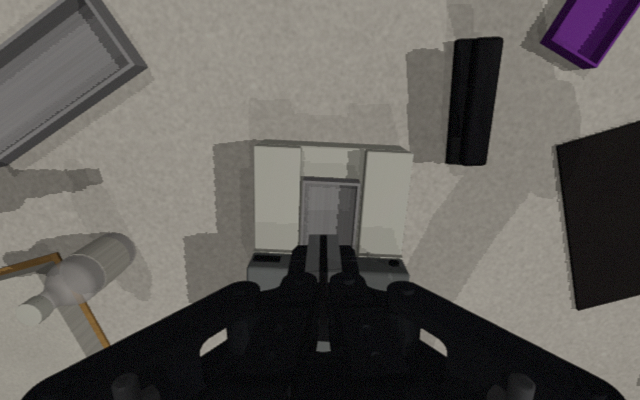

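The wrist view shows the guides at columns 254–301 and 364–411, with their front tops around rows 146–152. The tray's front rim is at row ~180, columns 303–359, and the hood lip is at row ~255. Now I'll turn these into poses, using an edge profile for the rim.

Run:
```python
from h import *
np.set_printoptions(precision=4,suppress=True)
f=pickle.load(open('w1.pkl','rb')); g=cv2.cvtColor(f['pixels'],cv2.COLOR_RGB2GRAY)
print('col331',[int(v) for v in g[138:200,325:337].mean(1)])
for r in (170,215,240): print('row',r,[int(v) for v in g[r-1:r+2,294:370].mean(0)])
P=lambda px,h: ray(f,px,h)[:,:2]
gc=P([[255,146],[411,152]],.065); print('guide front',gc,np.linalg.norm(gc[1]-gc[0]), 'yaw',np.arctan2(-(gc[1]-gc[0])[0],(gc[1]-gc[0])[1]))
fr=P([[303,180],[359,181.5]],.067); print('tray front top corners',fr,np.linalg.norm(fr[1]-fr[0]),fr.mean(0))
lp=P([[248,256],[406,258]],.072); print('lip?',lp)
```

```text
col331 [136, 136, 136, 136, 101, 83, 81, 82, 88, 128, 143, 150, 151, 151, 150, 150, 151, 150, 150, 151, 151, 151, 150, 151, 150, 143, 142, 142, 142, 142, 142, 142, 142, 142, 142, 142, 142, 143, 142, 103, 64, 55, 56, 66, 105, 111, 105, 96, 95, 101, 107, 109, 109, 109, 109, 109, 109, 109, 109, 109, 109, 109]
row 170 [151, 151, 152, 151, 151, 143, 124, 121, 125, 134, 142, 142, 142, 142, 142, 142, 142, 142, 142, 141, 143, 143, 142, 142, 142, 142, 142, 142, 141, 142, 142, 142, 142, 142, 142, 143, 142, 143, 143, 142, 142, 142, 142, 142, 142, 143, 142, 142, 143, 142, 142, 143, 137, 116, 100, 100, 100, 101, 100, 99, 101, 104, 107, 109, 105, 100, 100, 100, 95, 78, 63, 90, 131, 149, 151, 150]
row 215 [152, 151, 153, 152, 126, 80, 77, 96, 108, 106, 96, 91, 90, 94, 101, 102, 103, 104, 106, 107, 104, 102, 103, 103, 102, 102, 103, 105, 104, 101, 101, 100, 100, 101, 101, 101, 103, 104, 103, 103, 104, 104, 89, 71, 70, 69, 70, 70, 71, 71, 69, 69, 69, 69, 71, 67, 69, 70, 68, 56, 53, 91, 109, 101, 92, 79, 65, 85, 126, 147, 151, 151, 150, 150, 150, 151]
row 240 [142, 143, 144, 134, 103, 77, 89, 99, 98, 87, 86, 91, 98, 98, 76, 56, 54, 55, 55, 55, 55, 58, 58, 60, 59, 44, 18, 7, 9, 5, 9, 8, 22, 46, 60, 60, 59, 59, 60, 61, 61, 60, 59, 59, 65, 71, 71, 71, 69, 68, 70, 69, 69, 67, 68, 68, 66, 55, 56, 88, 101, 94, 90, 81, 64, 84, 123, 140, 141, 142, 141, 141, 142, 141, 142, 142]
guide front [[ 0.4607 -0.2488]
 [ 0.4908 -0.0773]] 0.1741264085178714 yaw -0.17338107652484633
tray front top corners [[ 0.5059 -0.2016]
 [ 0.5163 -0.1386]] 0.06383938293149738 [ 0.5111 -0.1701]
lip? [[ 0.5889 -0.2809]
 [ 0.617  -0.0929]]
```

Run:
```python
from h import *
np.set_printoptions(precision=4,suppress=True)
f=pickle.load(open('w1.pkl','rb'))
P=lambda px,h: ray(f,px,h)[:,:2]
L=P([[299.4,170],[298,215],[297.7,240]],.065); Rr=P([[365.7,170],[362,215],[360,240]],.065)
for e in (L,Rr): d=e[-1]-e[0]; print(e,'yaw',np.arctan2(d[1],d[0]))
print('gap',np.linalg.norm(Rr-L,axis=1)); 
print('front top/bottom',P([331,181.5],.067),P([331,177.2],.045),'inner',P([331,184.5],.067)); print('deck edge',P([331,146.8],.045))
```

```text
[[ 0.4943 -0.2041]
 [ 0.5477 -0.2141]
 [ 0.5793 -0.2194]] yaw -0.17855539177585644
[[ 0.5044 -0.1295]
 [ 0.5578 -0.1392]
 [ 0.5894 -0.1449]] yaw -0.178987365141817
gap [0.0753 0.0756 0.0752]
front top/bottom [[ 0.512  -0.1702]] [[ 0.5123 -0.1698]] inner [[ 0.5155 -0.1707]]
deck edge [[ 0.4759 -0.1651]]
```

Run:
```python
from h import *
from rig import monitor
print(rel(monitor.get_obs(),[0.5327,-0.1731,0.061],np.pi-0.1785))
```

```text
(array([-4.26,  0.78, 23.76]), array([-0.03, -0.08,  2.63]))
```

>>> send_rows([
  [-4.25, 0.8, 3, 0, 0, 2.6],
  [-4.25, 0.8, 7, 0, 0, 2.6],
  [-4.25, 0.8, 11, 0, 0, 2.6],
  [-4.25, 0.8, 15, 0, 0, 2.6],
  [-4.25, 0.8, 18, 0, 0, 2.6],
  [-4.25, 0.8, 20, 0, 0, 2.6],
  [-4.25, 0.8, 21.5, 0, 0, 2.6],
  [-4.25, 0.8, 22.5, 0, 0, 2.6],
  [-4.25, 0.8, 23.2, 0, 0, 2.6],
  [-4.25, 0.8, 23.7, 0, 0, 2.6],
  [-4.25, 0.8, 23.7, 0, 0, 2.6],
  [-4.25, 0.8, 23.7, 0, 0, 2.6],
])

```text
t: 3.25
eef_pos: [0.5337, -0.1722, 0.0628]
tcp_rot: [0.0, 0.088, 0.996, 0.0]
contact_force: [-0.2, -0.0, -0.3]
gripper_width: 0.0001
grasp_force: 0.0
```

Run:
```python
from h import *
from rig import monitor
o=monitor.get_obs(); p=o['eef_pos'];u=np.array([np.cos(.1785),-np.sin(.1785)])
print(o['t'],p,'s',u@p[:2],o['contact_force'])
s=0.452;t=-.0755
print(rel(o,[*(s*u+t*np.array([-u[1],u[0]])),0.061],np.pi-0.1785))
```

```text
3.25 [ 0.53368879 -0.17224902  0.06283658] s 0.555792517069079 [-0.15122373 -0.03682396 -0.2762199 ]
(array([10.38, -0.05,  0.17]), array([0.01, 0.05, 0.15]))
```

No contact, and the fingers are inside. Now the pull.

>>> send_rows([
  [0.4, 0, 0.1, 0, 0, 0],
  [0.8, 0, 0.1, 0, 0, 0],
  [1.3, 0, 0.1, 0, 0, 0],
  [1.9, 0, 0.1, 0, 0, 0],
  [2.5, 0, 0.1, 0, 0, 0],
  [3.1, 0, 0.1, 0, 0, 0],
  [3.7, 0, 0.1, 0, 0, 0],
  [4.3, 0, 0.1, 0, 0, 0],
  [4.9, 0, 0.1, 0, 0, 0],
  [5.5, 0, 0.1, 0, 0, 0],
  [6.1, 0, 0.1, 0, 0, 0],
  [6.7, 0, 0.1, 0, 0, 0],
  [7.3, 0, 0.1, 0, 0, 0],
  [7.9, 0, 0.1, 0, 0, 0],
  [8.5, 0, 0.1, 0, 0, 0],
  [9.0, 0, 0.1, 0, 0, 0],
  [9.5, 0, 0.1, 0, 0, 0],
  [9.9, 0, 0.1, 0, 0, 0],
  [9.9, 0, 0.1, 0, 0, 0],
])

```text
t: 5.15
eef_pos: [0.4349, -0.1546, 0.0611]
tcp_rot: [-0.001, 0.088, 0.996, 0.0]
contact_force: [-0.1, -1.0, -0.4]
gripper_width: -0.0002
grasp_force: 0.0
```

Run:
```python
from h import *
from rig import monitor,grab_frame
f=grab_frame("wrist"); pickle.dump(f,open('w2.pkl','wb')); cv2.imwrite('pics/w2.png',f['pixels'][:,:,::-1])
o=monitor.get_obs(); p=o['eef_pos'];u=np.array([np.cos(.1785),-np.sin(.1785)]); print(o['t'],p,'s',u@p[:2],f['position'])
```

```text
5.2 [ 0.43520568 -0.15460411  0.0611395 ] s 0.45574127278633003 [ 0.36432994 -0.14130086  0.19564007]
```

View pics/w2.png

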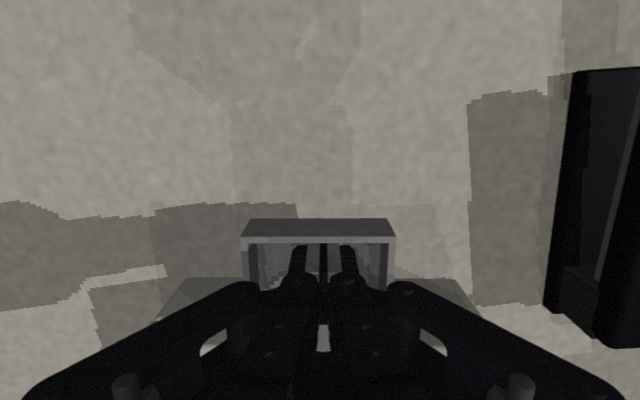

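The tray followed the fingers. Its front rim spans columns 241–396, with the outer top edge at row ~237. I'll compute the overhang.

Run:
```python
from h import *
f=pickle.load(open('w2.pkl','rb')); g=cv2.cvtColor(f['pixels'],cv2.COLOR_RGB2GRAY)
print([int(v) for v in g[212:262,275:285].mean(1)])
u=np.array([np.cos(.1785),-np.sin(.1785)])
a=ray(f,[[241,237],[396,237]],.067)[:,:2]; print(a,a@u,np.linalg.norm(a[1]-a[0])); print(ray(f,[318,219],.045)[0,:2]@u)
```

```text
[93, 93, 95, 96, 97, 95, 72, 59, 57, 57, 57, 54, 55, 56, 55, 54, 54, 57, 56, 56, 55, 55, 56, 58, 74, 98, 101, 101, 101, 101, 101, 86, 79, 79, 79, 79, 79, 79, 79, 79, 79, 79, 78, 79, 79, 79, 79, 79, 79, 79]
[[ 0.41393377 -0.18507784]
 [ 0.42538793 -0.12091936]] [0.44021807 0.44009866] 0.06517291140273397
0.44038529834513723
```

>>> send_rows([
  [0.3, 0, 0, 0, 0, 0],
  [0.6, 0, 0, 0, 0, 0],
  [0.8, 0, 0, 0, 0, 0],
  [0.8, 0, 0, 0, 0, 0],
  [0.5, 0, 0, 0, 0, 0],
  [0.3, 0, -0.5, 0, 0, 0],
  [0.2, 0, -2, 0, 0, 0],
  [0, 0, -5, 0, 0, 0],
  [0, 0, -9, 0, 0, 0],
  [0, 0, -13, 0, 0, 0],
  [0, 0, -16, 0, 0, 0],
  [0, 0, -16, 0, 0, 0],
])

```text
t: 6.4
eef_pos: [0.438, -0.1557, 0.2252]
tcp_rot: [0.003, 0.088, 0.996, 0.0]
contact_force: [-0.4, -0.3, 0.1]
gripper_width: 0.0002
grasp_force: 0.0
```

>>> send_rows([
  [0, 0, 0, 0, 0, 0],
  [0, 0, 0, 0, 0, 0],
  [0, 0, 0, 0, 0, 0],
  [0, 0, 0, 0, 0, 0],
  [0, 0, 0, 0, 0, 0],
], fingers=8.5)

```text
t: 6.9
eef_pos: [0.4355, -0.1549, 0.2207]
tcp_rot: [-0.001, 0.088, 0.996, -0.0]
contact_force: [0.6, -0.7, 0.0]
gripper_width: 0.0722
grasp_force: 0.0
```

Run:
```python
from h import *
from rig import monitor,grab_frame
f=grab_frame("wrist"); pickle.dump(f,open('w3.pkl','wb')); cv2.imwrite('pics/w3.png',f['pixels'][:,:,::-1])
o=monitor.get_obs(); p=o['eef_pos'];u=np.array([np.cos(.1785),-np.sin(.1785)]); print(o['t'],p,'s',u@p[:2],o['gripper_width'])
```

```text
6.95 [ 0.43561852 -0.15488821  0.22084505] s 0.45619799773124425 0.0791477763341139
```

View pics/w3.png

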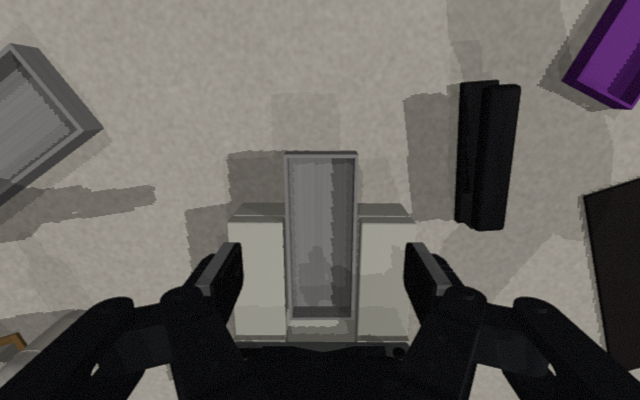

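The whole tray is now visible. Its front rim is at row ~154, columns 285–356, and its rear wall is at row ~320. That leaves it clear of the hood lip at row ~342, and the guides' front tops are at row ~221.

Run:
```python
from h import *
from rig import monitor
f=pickle.load(open('w3.pkl','rb')); g=cv2.cvtColor(f['pixels'],cv2.COLOR_RGB2GRAY)
print('front',[int(v) for v in g[146:166,310:330].mean(1)]); print('rear',[int(v) for v in g[312:350,310:325].mean(1)]); print('guide',[int(v) for v in g[212:228,240:270].mean(1)]); print('row190',[int(v) for v in g[185:195,280:362].mean(0)])
u=np.array([np.cos(.1785),-np.sin(.1785)]); v=np.array([-u[1],u[0]])
for n,p,h in(('front',[320,154],.067),('rear',[318,319.5],.067),('guide',[[255,221],[385,221]],.065),('sides',[[285.5,190],[356.5,190]],.067),('sides2',[[286,290],[356,290]],.067)):
    q=ray(f,p,h)[:,:2]; print(n,q@u,q@v)
o=monitor.get_obs()
print(rel(o,[*(.476*u-.0755*v),.052],np.pi-.1785))
```

```text
front [139, 139, 139, 139, 122, 73, 55, 59, 87, 111, 114, 113, 101, 99, 98, 99, 100, 105, 110, 113]
rear [58, 59, 59, 56, 59, 82, 103, 108, 140, 145, 145, 145, 146, 144, 120, 104, 102, 102, 102, 102, 102, 97, 86, 82, 81, 82, 82, 82, 82, 71, 46, 43, 44, 44, 44, 45, 45, 44]
guide [81, 82, 90, 115, 89, 82, 84, 84, 86, 87, 110, 141, 151, 153, 153, 153]
row190 [97, 98, 98, 98, 104, 111, 112, 105, 89, 84, 96, 102, 101, 102, 108, 112, 112, 113, 115, 117, 116, 116, 114, 113, 113, 114, 114, 113, 113, 113, 114, 114, 115, 115, 112, 110, 110, 111, 111, 112, 110, 111, 111, 114, 115, 114, 113, 112, 114, 115, 111, 103, 95, 87, 80, 80, 80, 79, 80, 82, 81, 79, 79, 79, 81, 80, 76, 73, 71, 71, 72, 71, 59, 52, 92, 112, 113, 116, 120, 119, 119, 121]
front [0.43223204] [-0.07701005]
rear [0.60189705] [-0.07913015]
guide [0.49577293 0.4955201 ] [-0.13784158 -0.01628217]
sides [0.46505142 0.46491941] [-0.10820229 -0.04404448]
sides2 [0.56781208 0.56766421] [-0.11072279 -0.04145398]
(array([-2.  , -0.04, 16.88]), array([-0.02, -0.06,  0.14]))
```

>>> send_rows([
  [-1.8, 0.05, 3, 0, 0, 0.1],
  [-1.8, 0.05, 7, 0, 0, 0.1],
  [-1.8, 0.05, 10.5, 0, 0, 0.1],
  [-1.8, 0.05, 13, 0, 0, 0.1],
  [-1.8, 0.05, 14.5, 0, 0, 0.1],
  [-1.8, 0.05, 15.5, 0, 0, 0.1],
  [-1.8, 0.05, 16.2, 0, 0, 0.1],
  [-1.8, 0.05, 16.7, 0, 0, 0.1],
  [-1.8, 0.05, 16.9, 0, 0, 0.1],
  [-1.8, 0.05, 16.9, 0, 0, 0.1],
  [-1.8, 0.05, 16.9, 0, 0, 0.1],
], fingers=8.54)

```text
t: 8.05
eef_pos: [0.454, -0.1575, 0.0528]
tcp_rot: [0.0, 0.089, 0.996, 0.0]
contact_force: [0.0, -0.1, 0.7]
gripper_width: 0.0858
grasp_force: 0.0
```

>>> send_rows([
  [0, 0, 0, 0, 0, 0],
  [0, 0, 0, 0, 0, 0],
  [0, 0, 0, 0, 0, 0],
  [0, 0, 0, 0, 0, 0],
  [0, 0, 0, 0, 0, 0],
  [0, 0, 0, 0, 0, 0],
], fingers=6.0)

```text
t: 8.65
eef_pos: [0.454, -0.1576, 0.0531]
tcp_rot: [0.001, 0.089, 0.996, 0.0]
contact_force: [-2.5, 0.6, 9.3]
gripper_width: 0.0645
grasp_force: 64.6
```

>>> send_rows([
  [0, 0, -0.2, 0, 0, 0],
  [0, 0, -0.6, 0, 0, 0],
  [0.2, 0, -1.2, 0, 0, 0],
  [0.5, 0, -2, 0, 0, 0],
  [0.8, 0, -3, 0, 0, 0],
  [1, 0, -4.2, 0, 0, 0],
  [1, 0, -5.6, 0, 0, 0],
  [1, 0, -7.2, 0, 0, 0],
  [1, 0, -9, 0, 0, 0],
  [1, 0, -10.8, 0, 0, 0],
  [1, 0, -12.4, 0, 0, 0],
  [1, 0, -13.6, 0, 0, 0],
  [1, 0, -14.4, 0, 0, 0],
  [1, 0, -14.8, 0, 0, 0],
  [1, 0, -14.8, 0, 0, 0],
])

```text
t: 10.15
eef_pos: [0.4439, -0.1556, 0.2005]
tcp_rot: [0.0, 0.089, 0.996, 0.0]
contact_force: [-0.2, -0.2, -2.3]
gripper_width: 0.0648
grasp_force: 66.1
```

Run:
```python
from h import *
from rig import monitor,grab_frame
f=grab_frame("scene"); pickle.dump(f,open('s4.pkl','wb')); cv2.imwrite('pics/s4.png',cv2.resize(f['pixels'][100:260,180:400,::-1],None,fx=3,fy=3))
f=grab_frame("wrist"); pickle.dump(f,open('w4.pkl','wb')); cv2.imwrite('pics/w4.png',f['pixels'][:,:,::-1])
f=grab_frame("top"); pickle.dump(f,open('t4.pkl','wb'))
o=monitor.get_obs(); print(o['t'],o['eef_pos'],o['gripper_width'],o['grasp_force'],o['contact_force'],o['moment'])
```

```text
10.3 [ 0.44343746 -0.15558482  0.19972257] 0.0646213615444885 66.06924891471863 [ 0.31663479  0.19012679 -1.01115   ] [0.02279858 0.06017929 0.00708048]
```

View pics/s4.png

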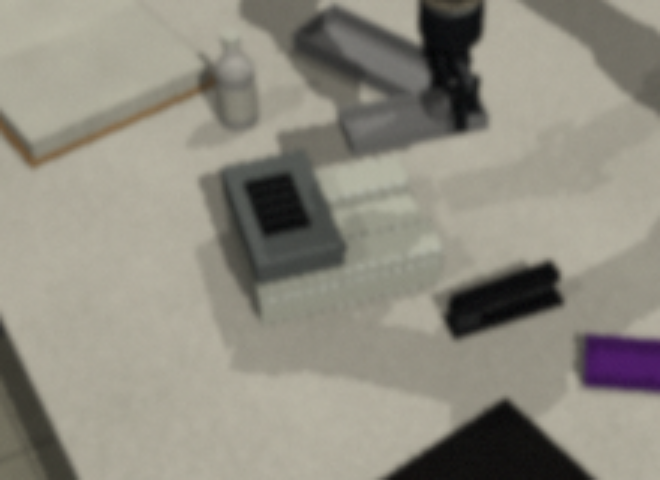

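View pics/w4.png

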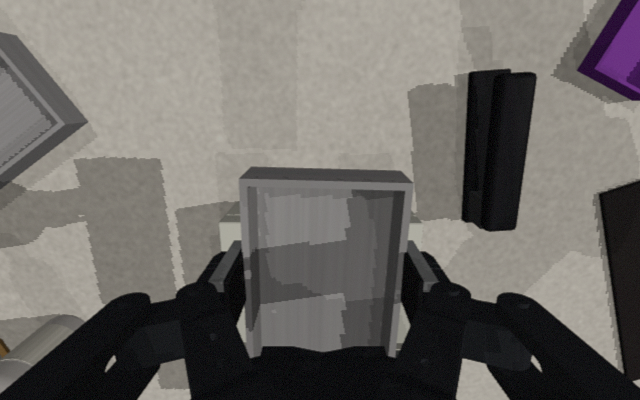

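The tray is gripped and looks level. The front rim is at row ~180, columns 240–411, and the bystanders are untouched. Next is the shift to the mat.

Run:
```python
from h import *
from rig import monitor
f=pickle.load(open('w4.pkl','rb')); o=monitor.get_obs(); u=np.array([np.cos(.1785),-np.sin(.1785)])
for h,px in((.2136,[[240,181],[411,181]]),(.1916,[[249,168],[405,168]])):
    q=ray(f,px,h)[:,:2]; print(q@u-o['eef_pos'][:2]@u,np.linalg.norm(q[1]-q[0]))
y=.18; c=np.array([.631,.234])-.042*np.array([np.cos(y),np.sin(y)])
for z in(.12,.0141): print(rel(o,[*c,z],np.pi+y))
```

```text
[-0.04122447 -0.04126282] 0.06435068491773775
[-0.04157694 -0.04161887] 0.0686137943281742
(array([-7.66, 40.19,  7.96]), array([  0.  ,  -0.07, -20.48]))
(array([-7.67, 40.19, 18.55]), array([  0.  ,  -0.07, -20.48]))
```

>>> send_rows([
  [-0.2, 0.8, 0, 0, 0, -0.3],
  [-0.5, 2.4, 0, 0, 0, -1],
  [-0.9, 4.6, 0, 0, 0, -2],
  [-1.4, 7.2, 0, 0, 0, -3.3],
  [-1.9, 10, 0, 0, 0, -4.8],
  [-2.5, 13, 0, 0, 0, -6.4],
  [-3.1, 16, 0, 0, 0, -8],
  [-3.7, 19, 0, 0, 0, -9.6],
  [-4.3, 22, 0, 0, 0, -11.2],
  [-4.9, 25, 0, 0, 0, -12.8],
  [-5.5, 28, 0, 0, 0, -14.4],
  [-6, 31, 0, 0, 0, -16],
  [-6.5, 33.6, 0.5, 0, 0, -17.4],
  [-6.9, 35.8, 1.5, 0, 0, -18.5],
  [-7.2, 37.6, 3, 0, 0, -19.4],
  [-7.5, 38.9, 4.5, 0, 0, -20],
  [-7.6, 39.7, 6, 0, 0, -20.4],
  [-7.65, 40.2, 7.2, 0, 0, -20.5],
  [-7.65, 40.2, 8, 0, 0, -20.5],
  [-7.65, 40.2, 8, 0, 0, -20.5],
])

```text
t: 12.3
eef_pos: [0.5893, 0.2257, 0.119]
tcp_rot: [-0.001, -0.09, 0.996, -0.001]
contact_force: [0.6, -1.2, 0.0]
gripper_width: 0.0647
grasp_force: 66.2
```

Run:
```python
from h import *
from rig import monitor,grab_frame
f=grab_frame("wrist"); pickle.dump(f,open('w5.pkl','wb')); cv2.imwrite('pics/w5.png',f['pixels'][:,:,::-1])
o=monitor.get_obs(); print(o['t'],o['eef_pos'],o['gripper_width'],o['grasp_force'])
```

```text
12.35 [0.58984876 0.22557417 0.11994776] 0.064959787807623 66.17689847946167
```

View pics/w5.png

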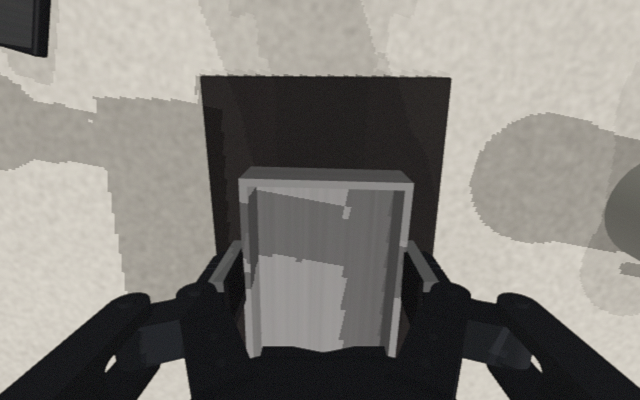

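The tray is over the mat and aligned with it. The mat's near edge is at row 76, columns 202–450, parallel to the tray front at columns 239–413. I'll check the margin while lowering to just above contact.

Run:
```python
from h import *
from rig import monitor
f=pickle.load(open('w5.pkl','rb')); o=monitor.get_obs(); T=rot(o['tcp_rot'])
q=ray(f,[[202,76],[450,77]],.006); print(T.inv().apply(q-o['eef_pos'])*100)
```

```text
[[ 8.63021054 -8.4062546  11.40806369]
 [ 8.56405403  9.11439223 11.39701953]]
```

>>> send_rows([
  [0, 0, 0.8, 0, 0, 0],
  [0, 0, 2, 0, 0, 0],
  [0, 0, 3.4, 0, 0, 0],
  [0, 0, 4.8, 0, 0, 0],
  [0, 0, 6.1, 0, 0, 0],
  [0, 0, 7.3, 0, 0, 0],
  [0, 0, 8.3, 0, 0, 0],
  [0, 0, 9.1, 0, 0, 0],
  [0, 0, 9.7, 0, 0, 0],
  [0, 0, 10, 0, 0, 0],
  [0, 0, 10.1, 0, 0, 0],
  [0, 0, 10.1, 0, 0, 0],
])

```text
t: 13.55
eef_pos: [0.5903, 0.2266, 0.0195]
tcp_rot: [0.0, -0.09, 0.996, 0.0]
contact_force: [-0.4, 0.3, -2.1]
gripper_width: 0.0645
grasp_force: 66.2
```

>>> send_rows([
  [0, 0, 0.15, 0, 0, 0],
  [0, 0, 0.3, 0, 0, 0],
  [0, 0, 0.4, 0, 0, 0],
  [0, 0, 0.48, 0, 0, 0],
  [0, 0, 0.48, 0, 0, 0],
  [0, 0, 0.48, 0, 0, 0],
])

```text
t: 14.15
eef_pos: [0.5902, 0.2265, 0.0145]
tcp_rot: [0.0, -0.09, 0.996, 0.0]
contact_force: [-0.4, -0.5, -1.4]
gripper_width: 0.0647
grasp_force: 66.3
```

Run:
```python
from rig import monitor
o=monitor.get_obs(); print(o['eef_pos'],o['contact_force'],o['moment'])
```

```text
[0.59015464 0.22651259 0.01454534] [-0.40006061 -0.45580303 -1.441179  ] [0.02650173 0.08929148 0.05047786]
```

Still hanging. I'll lower it 1 mm at a time until it touches.

>>> send_rows([
  [0, 0, 0.05, 0, 0, 0],
  [0, 0, 0.1, 0, 0, 0],
  [0, 0, 0.1, 0, 0, 0],
  [0, 0, 0.1, 0, 0, 0],
])

```text
t: 14.55
eef_pos: [0.5902, 0.2265, 0.0145]
tcp_rot: [0.0, -0.09, 0.996, 0.0]
contact_force: [-3.2, -0.1, 8.3]
gripper_width: 0.065
grasp_force: 67.4
```

Contact: 8 N upward. Release and lift.

>>> send_rows([
  [0, 0, 0, 0, 0, 0],
  [0, 0, 0, 0, 0, 0],
  [0, 0, 0, 0, 0, 0],
  [0, 0, 0, 0, 0, 0],
  [0, 0, 0, 0, 0, 0],
], fingers=8.54)

```text
t: 15.05
eef_pos: [0.5901, 0.2264, 0.0134]
tcp_rot: [-0.0, -0.09, 0.996, -0.0]
contact_force: [-0.5, -0.1, 0.8]
gripper_width: 0.0857
grasp_force: 0.0
```

>>> send_rows([
  [0, 0, -0.3, 0, 0, 0],
  [0, 0, -1, 0, 0, 0],
  [0, 0, -2, 0, 0, 0],
  [0, 0, -4, 0, 0, 0],
  [0, 0, -7, 0, 0, 0],
  [0, 0, -11, 0, 0, 0],
  [0, 0, -15, 0, 0, 0],
  [0, 0, -19, 0, 0, 0],
  [0, 0, -22, 0, 0, 0],
  [0, 0, -23, 0, 0, 0],
  [0, 0, -23, 0, 0, 0],
])

```text
t: 16.15
eef_pos: [0.5908, 0.2266, 0.2458]
tcp_rot: [0.002, -0.09, 0.996, 0.001]
contact_force: [-0.5, -0.4, -0.7]
gripper_width: 0.0848
grasp_force: 0.0
```

Run:
```python
from h import *
from rig import monitor,grab_frame
f=grab_frame("wrist"); cv2.imwrite('pics/w6.png',f['pixels'][:,:,::-1])
o=monitor.get_obs(); print(o['t'],o['eef_pos'],o['gripper_width'],o['contact_force'])
```

```text
16.2 [0.59000981 0.22649115 0.24387684] 0.08554458152145647 [-0.36659132 -0.51364708 -0.59757656]
```

View pics/w6.png

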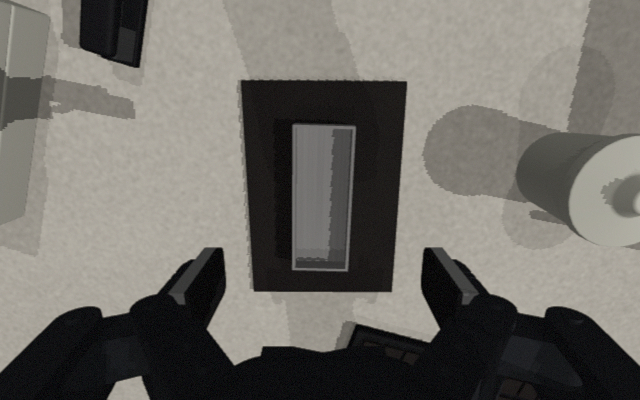

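The tray lies flat and open side up on the mat, at columns 292–355 and rows 124–271. The mat spans columns 242–406 and rows 81–291, so the tray is wholly on it, and the gripper is clear.

```bash
python3 -c "
from rig import ticket
print(ticket.hand_in())"
```

```text
the job is handed in; nothing more can be done
None
```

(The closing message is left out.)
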